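# Two charged cells from the dispenser

### The arm

A 6-joint arm with a two-finger parallel gripper is mounted at the origin on the work surface. World frame = base frame: x ahead of the robot, y to its left, z up, the work surface at z = 0. Lengths are in m, angles in degrees, forces in N, time in s.
With the tool pointing down it reaches from about 0.25 to 0.8 m from the base axis. Payload 3.9 kg.
Tool frame: the origin (TCP) lies between the finger pads; the fingertips stand 19 mm ahead of it and the grasp point (between the pads) is the TCP; x points along the fingers, z is the direction in which the jaws open and shut, and the axes are right-handed (so a half turn about x gives the same grasp; the last joint's range is limited). The gripper opens to 85 mm and grips with 20 to 120 N. Pads are 22 mm wide; open, the fingers measure 114 mm over their backs; the gripper's body (76 mm by 85 mm) begins 54 mm behind the grasp point. The pads swing forward as they close: fully open they stand 13 mm farther back than shut.
Start: joints at [69.213, 14.897, -7.913, 67.191, 0, 90], TCP at [0.186, 0.491, 0.25] pointing down, gripper open.
Joint ranges: [-159.42, 159.42], [-47.68, 98.78], [-73.54, 78.23], [-108.79, 121.32], [-90, 84.71], [-180, 180]. Speed limits (degrees/s): [147.25, 147.25, 180, 180, 180, 180].

### API

Orientations are given as a 3x3 rotation matrix whose columns are the frame's x, y, z axes.
In Python, from rig import bot gives the robot as it stands.
- The arm moves only by the tool arm_command, never from a script. Its argument "moves" is a list of rows, each a list of 3 entries, a list of its own where there are three numbers: the shift along the world's x, y, z in m, then the turn about the world's z in degrees, then the gripper command: -1 is fully open, 1 is shut, values between are in proportion. A call has 1 to 20 rows; each row is the pose to reach, as a shift and turn from the pose measured when the call began; what a row does not reach only later rows make up. A row lasts 1/10 s, in which the tool goes at most 50 mm and 8.59 degrees, less where a joint would pass 70% of its speed; a pose out of reach is approached as far as the arm can. A call with a gripper value outside its range is refused whole. The fingers move at their own pace and stop on an object; "force" is the grip in N (left out, the last holds). Time passes only in rows, so rows that repeat a pose let the fingers close. It gives the time, the measured TCP pose, the force and the opening at its end, in the units of the state.
- bot.read_state(): the state, without advancing time (a new reading comes with each control period).
- bot.camera(name): name is "scene" or "side" or "wrist"; returns a dict with "pixels" (420x560x3 uint8, blue, green, red), "intrinsics" (3x3 intrinsics, pixels), "rvec" (rotation vector, rad) and "tvec" (3), from world to camera coordinates, as OpenCV has them. Camera axes: x right, y down, z forward; pixel columns grow to the right and rows downward; lengths in m; the calibration is good to about 2 mm. The wrist camera is an equidistant fisheye: a pixel r from the principal point sees the ray r / f radians off the axis. A picture is of the moment at which its call begins. There is no depth.
- bot.finish_job(): hands the job in, once; it reports no verdict.
The state is a dict: "clock": time; "joint_positions": joint angles; "dq": joint speeds; "tau": joint torques, N m; "ee_pos": TCP position; "tool_rot": TCP orientation; "contact_force": force on the tool from outside, world axes, zero at the start; "wrist_torque": the same for the moment, N m; "grip_width": finger opening in m.
Only numpy, scipy, OpenCV 4.12 (cv2) and the standard library are available. Lean on these libraries where they do the work, as an engineer would, in place of code of your own. Each camera call takes 0.05 s, during which the arm holds its last target. There are 200 camera calls.

### The job

The torch needs its two charged cells: press down the paddle of each lane that holds a green cell and keep it down until that cell has rolled under the raised gate into the tray, then let the paddle come back up so the gate shuts. Use the fingertips on the paddles only: do not touch, pick up or push the cells or gates. Keep the flat orange cell behind its gate and leave everything else on the board where it is.

Things in the scene. Friction and masses are not known exactly. Their poses are not given: they have to be found in the camera images.
- dispenser: fixed plywood battery dispenser, 200 mm long without paddles (x -75 to +125), 222 wide, 90 tall at the axle posts. Origin on the board, mid-width; x points downhill to the tray (away from the robot), y left, z up. Lane centres at y = +70 (left), 0 (middle), -70 mm (right), 12 mm walls between. Lever axle at x = -60, z = 75 mm. Each lane is a 10 degree ramp; a cell waits at x = -5 mm behind a blue gate
- tray (a point): middle of the tray, the low end of the three lanes (dispenser x = 102, y = 0, 24 mm above the board). A cell whose gate is lifted and kept up rolls there in about a second, staying in its lane, and comes to rest against the stop with its centre at this x and height; the tray is all beyond dispenser x = 80 mm
- lever_left (a joint): rocking lever of the left lane (rad): 0 = at rest, gate shut; grows as the paddle is pressed, 0.42 = stop, gate fully up. The cell can pass from about 0.28 on. A spring brings it back when let go; pressing at the paddle takes about 1.5 N at first and 4.5 N at the stop
- paddle_left (a point): black finger paddle of the left lane on the end of its lever nearest the robot, 36 x 32 x 6 mm; this point is at the centre of its top face, 83 mm above the board and at x = -135 mm of the dispenser when at rest; pressed fully it sinks 31 mm, tilts 0.42 rad and shifts 4 mm towards the dispenser. Nothing is under it; neighbouring paddles are 70 mm apart
- gate_left (a point): blue gate plate of the left lane hanging from the other end of its lever, 26 mm wide, 4 mm thick, 44 mm tall; this point is at its lower edge, 36 mm above the board when shut, about 32 mm higher when fully up
- lever_middle (a joint): rocking lever of the middle lane (rad): 0 = at rest, gate shut; grows as the paddle is pressed, 0.42 = stop, gate fully up. The cell can pass from about 0.28 on. A spring brings it back when let go; pressing at the paddle takes about 1.5 N at first and 4.5 N at the stop
- paddle_middle (a point): black finger paddle of the middle lane on the end of its lever nearest the robot, 36 x 32 x 6 mm; this point is at the centre of its top face, 83 mm above the board and at x = -135 mm of the dispenser when at rest; pressed fully it sinks 31 mm, tilts 0.42 rad and shifts 4 mm towards the dispenser. Nothing is under it; neighbouring paddles are 70 mm apart
- gate_middle (a point): blue gate plate of the middle lane hanging from the other end of its lever, 26 mm wide, 4 mm thick, 44 mm tall; this point is at its lower edge, 36 mm above the board when shut, about 32 mm higher when fully up
- lever_right (a joint): rocking lever of the right lane (rad): 0 = at rest, gate shut; grows as the paddle is pressed, 0.42 = stop, gate fully up. The cell can pass from about 0.28 on. A spring brings it back when let go; pressing at the paddle takes about 1.5 N at first and 4.5 N at the stop
- paddle_right (a point): black finger paddle of the right lane on the end of its lever nearest the robot, 36 x 32 x 6 mm; this point is at the centre of its top face, 83 mm above the board and at x = -135 mm of the dispenser when at rest; pressed fully it sinks 31 mm, tilts 0.42 rad and shifts 4 mm towards the dispenser. Nothing is under it; neighbouring paddles are 70 mm apart
- gate_right (a point): blue gate plate of the right lane hanging from the other end of its lever, 26 mm wide, 4 mm thick, 44 mm tall; this point is at its lower edge, 36 mm above the board when shut, about 32 mm higher when fully up
- green_cell_1: green (charged) battery cell, 26 mm diameter, 50 mm long, lying across one of the lanes, loose; origin at its centre, its y axis along its length. Which lane it lies in varies
- green_cell_2: green (charged) battery cell, 26 mm diameter, 50 mm long, lying across one of the lanes, loose; origin at its centre, its y axis along its length. Which lane it lies in varies
- orange_cell: orange (flat) battery cell, 26 mm diameter, 50 mm long, lying across one of the lanes, loose; origin at its centre, its y axis along its length. Which lane it lies in varies
- battery_case: white plastic battery case with a grey snap latch, 75 x 110 x 35 mm, loose; origin centre of underside
- steel_cup: open stainless steel cup, 72 mm across the rim, 85 mm tall, loose, standing near the dispenser; origin centre of underside
- screwdriver: red-handled screwdriver, 170 mm long, lying loose near the dispenser; its x axis runs from handle to tip
- ceramic_knob: white ceramic drawer knob, 36 mm across, 36 mm tall, loose, standing near the dispenser; origin centre of underside
- torch: blue torch standing on its head, 54 mm across, 174 mm tall, loose; origin centre of underside
- tape_roll: roll of black tape, 90 mm across, 19 mm tall, lying flat, loose; origin centre of underside

How it is judged:
By the outcome, as a careful person would: the job done as asked, in the order asked, and still so for the second after the job is handed in, with the robot touching nothing.
It also fails if it takes over 40 s, if anything falls off the work surface, if the arm or the gripper's body presses on something with over 40 N, if the wrist force passes 120 N, or if a joint passes its speed limit or range.

## Working session

There is one attempt and no reset: what is moved stays moved. The work goes in short steps, Python scripts to look and compute and a tool call to move; the robot and the scene stay as the last step left them, time stands still between calls to the robot, and variables do not carry over. Pictures are saved under pics/ and viewed, about 8 in all and at most 12, crops included, and the job is handed in when it is done.

Besides the shell and the picture viewer there is one more tool, called after ">>>" as name([rows], argument=value, ...), one row to a line, values as JSON. arm_command: Moves the arm, as the interface text tells. Its arguments: {"type":"object","properties":{"moves":{"type":"array"},"force":{"type":"number"}},"required":["moves"]}

```bash
mkdir -p pics; ls
python3 - <<'E'
from rig import bot
import cv2,numpy as np,pickle
d={}
for n in ("scene","side"):
    c=bot.camera(n); d[n]=c; cv2.imwrite(f"pics/{n}0.png",c["pixels"])
    R=cv2.Rodrigues(np.array(c["rvec"],float))[0]; print(n,c["intrinsics"],"cam at",-R.T@np.ravel(c["tvec"]))
pickle.dump(d,open("c0.pkl","wb"))
s=bot.read_state(); print(s["clock"],s["ee_pos"],s["tool_rot"],s["grip_width"],s["contact_force"])
E
```

```text
pics
scene [[396.9823438    0.         284.59890578]
 [  0.         396.9823438  214.12141878]
 [  0.           0.           1.        ]] cam at [1.15329691 0.5380381  1.03968355]
side [[527.15235756   0.         284.94337079]
 [  0.         527.15235756 206.58025853]
 [  0.           0.           1.        ]] cam at [0.41793783 1.0280677  0.86041574]
0.1 [0.18611852 0.49030479 0.24956209] [[-6.36767395e-04 -9.34897322e-01  3.54917724e-01]
 [-1.59896658e-03  3.54918294e-01  9.34895956e-01]
 [-9.99998519e-01  2.78096808e-05 -1.72086998e-03]] 0.08559863938016034 [-0.217087    1.06960206 -0.07069908]
```

View pics/scene0.png

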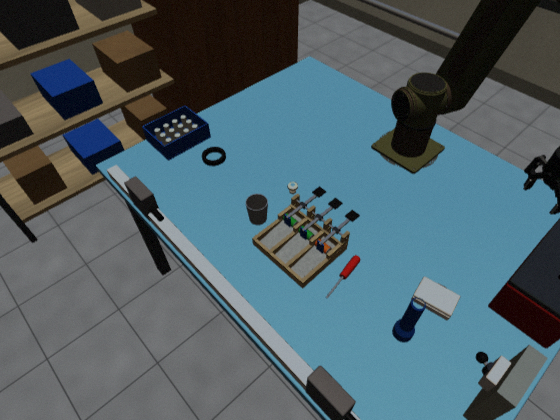

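View pics/side0.png

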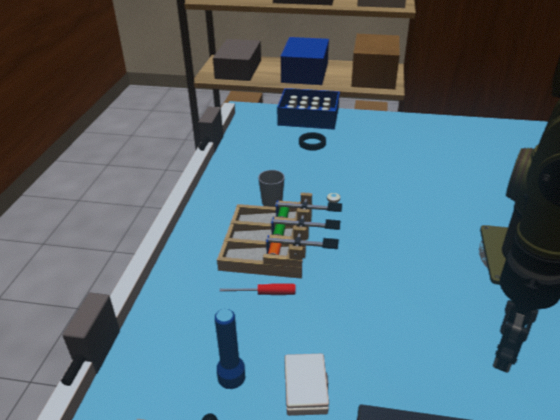

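The scene view shows the paddles at about (319,191), (335,203) and (352,215). In the side view they are at (335,207), (333,224) and (331,243). The left lane, nearest the side camera, holds the orange cell at (275,248). Middle and right hold the green ones at (280,228) and (284,213). The knob stands just beyond the right paddle. Next I measure the paddles.

```bash
cat > h.py <<'E'
import cv2,numpy as np
def ray(c,p):
    R=cv2.Rodrigues(np.array(c["rvec"],float))[0]; o=-R.T@np.ravel(c["tvec"]).astype(float)
    K=np.array(c["intrinsics"],float)
    return o,R.T@np.linalg.solve(K,[p[0],p[1],1.])
def onz(c,p,z):
    o,d=ray(c,p); return o+d*(z-o[2])/d[2]
def proj(c,P):
    return cv2.projectPoints(np.array(P,float).reshape(-1,3),np.array(c["rvec"],float),np.ravel(c["tvec"]).astype(float),np.array(c["intrinsics"],float),None)[0].reshape(-1,2)
def blobs(m,amin,off=(0,0)):
    n,l,s,ce=cv2.connectedComponentsWithStats(m.astype(np.uint8))
    return [(ce[i]+off,s[i][4],s[i][:4]+np.r_[off,0,0]) for i in range(1,n) if s[i][4]>=amin]
E
python3 - <<'E'
from h import *
import pickle
d=pickle.load(open("c0.pkl","rb"))
for n,(x0,y0,x1,y1) in {"scene":(305,180,365,228),"side":(320,200,345,252)}.items():
    c=d[n]; im=c["pixels"][y0:y1,x0:x1].astype(int)
    m=(im.max(2)<60)
    for ce,a,b in blobs(m,20,(x0,y0)): print(n,ce.round(1),a,b,onz(c,ce,.081).round(4))
    hsv=cv2.cvtColor(c["pixels"],cv2.COLOR_BGR2HSV)
    X0,Y0=(250,180) if n=="scene" else (215,190)
    h=hsv[Y0:Y0+110,X0:X0+110]
    for nm,lo,hi in (("green",45,80),("orange",4,14),):
        m=(h[...,0]>=lo)&(h[...,0]<=hi)&(h[...,1]>190)&(h[...,2]>80)
        for ce,a,b in blobs(m,15,(X0,Y0)): print(n,nm,ce.round(1),a,onz(c,ce,.045).round(3))
a=d["scene"]["pixels"][165:295,235:375]; b=d["side"]["pixels"][185:300,210:350]
cv2.imwrite("pics/crop0.png",np.vstack([cv2.resize(a,None,fx=2.6,fy=2.3,interpolation=cv2.INTER_CUBIC),cv2.resize(b,(364,299),interpolation=cv2.INTER_CUBIC)])[:600])
E
```

```text
scene [318.7 191.6] 76 [312 187  14  10] [ 0.4739 -0.0291  0.081 ]
scene [334.9 203.3] 83 [329 198  13  11] [0.4725 0.041  0.081 ]
scene [313.7 214.9] 81 [307 208  16  13] [0.5562 0.0283 0.081 ]
scene [351.9 215.3] 85 [346 210  13  11] [0.4706 0.1107 0.081 ]
scene [327.1 224.6] 27 [323 221   9   7] [0.5536 0.0832 0.081 ]
scene green [292.2 220.5] 21 [ 0.6   -0.021  0.045]
scene green [308.5 233. ] 19 [0.598 0.049 0.045]
scene orange [325.6 247.5] 29 [0.598 0.123 0.045]
side [334.  206.3] 95 [327 202  14   9] [ 0.4758 -0.027   0.081 ]
side [332.1 224.2] 98 [325 220  14   9] [0.4739 0.0447 0.081 ]
side [329.8 243.1] 115 [322 239  16   9] [0.4726 0.1141 0.081 ]
side green [282.9 211.2] 66 [ 0.606 -0.035  0.045]
side green [278.9 228.6] 70 [0.604 0.037 0.045]
side orange [274.4 247.4] 92 [0.602 0.107 0.045]
```

View pics/crop0.png

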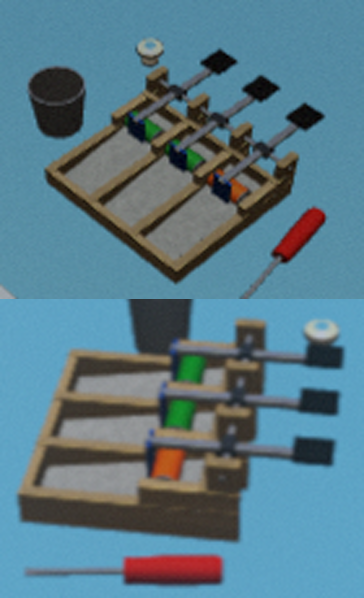

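Paddle tops from the two views, which agree within about 4 mm, with the expected 70 mm spacing and a yaw of about 1.3°:

| Paddle | x (m) | y (m) |
|---|---|---|
| Right | 0.475 | -0.028 |
| Middle | 0.473 | 0.043 |
| Left | 0.472 | 0.1125 |

The crop confirms orange in the left lane and green in the middle and right. I'll close the gripper and hover over the middle paddle, 6 mm toward the robot.

>>> arm_command([
  [[0.03,-0.04,0],5,1],
  [[0.06,-0.085,0],10,1],
  [[0.08,-0.13,0],15,1],
  [[0.11,-0.17,0],22,1],
  [[0.14,-0.21,0],22,1],
  [[0.165,-0.25,0],22,1],
  [[0.19,-0.29,0],22,1],
  [[0.21,-0.33,0],22,1],
  [[0.24,-0.37,0],22,1],
  [[0.26,-0.41,0],22,1],
  [[0.281,-0.447,0],22,1],
  [[0.281,-0.447,-0.02],22,1],
  [[0.281,-0.447,-0.05],22,1],
  [[0.281,-0.447,-0.08],22,1],
  [[0.281,-0.447,-0.1],22,1],
  [[0.281,-0.447,-0.1],22,1],
  [[0.281,-0.447,-0.1],22,1],
  [[0.281,-0.447,-0.1],22,1],
], force=30)

```text
clock: 1.9
ee_pos: [0.4681, 0.0434, 0.1507]
tool_rot: [[0.002, -1.0, -0.021], [-0.002, -0.021, 1.0], [-1.0, -0.002, -0.002]]
contact_force: [0.6, 0.1, -0.4]
grip_width: 0.0001
```

Run:
```python
from rig import bot
from h import *
s=bot.read_state(); print(s["clock"],s["ee_pos"],s["tool_rot"].round(3) if hasattr(s["tool_rot"],'round') else s["tool_rot"],s["grip_width"],s["contact_force"],s["joint_positions"])
o=[]
for n,(x0,y0,x1,y1) in {"scene":(265,140,385,260),"side":(225,150,345,270)}.items():
    c=bot.camera(n); o.append(cv2.resize(c["pixels"][y0:y1,x0:x1],(400,400),interpolation=cv2.INTER_CUBIC))
    print(n,proj(c,np.array(s["ee_pos"])-[0,0,.019]))
cv2.imwrite("pics/hover.png",np.hstack(o))
```

```text
1.9 [0.46812644 0.04343868 0.15074983] [[ 0.002 -1.    -0.021]
 [-0.002 -0.021  1.   ]
 [-1.    -0.002 -0.002]] 7.464608541155998e-05 [ 0.64677222  0.14680496 -0.42967998] [  5.36742971  13.4478281  -25.73249359  50.70126678  -0.10292769
   4.14444513]
scene [[338.0410261  192.21365852]]
side [[335.63838468 206.94751077]]
```

View pics/hover.png

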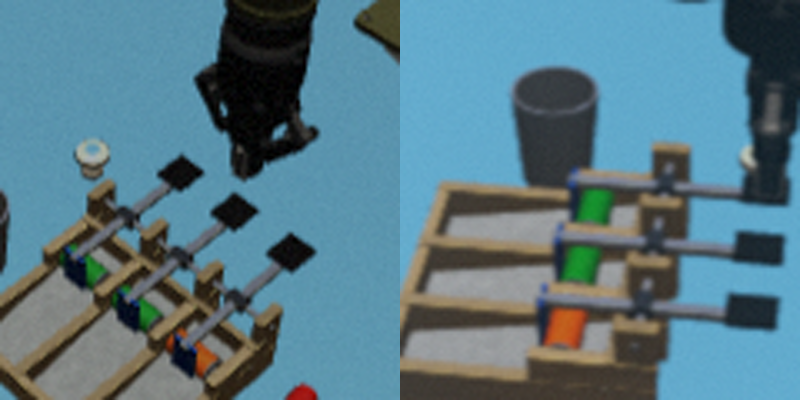

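The tip is centred over the middle paddle, and its projection matches the image. The links sit well above tip level. I'll press halfway first and check.

>>> arm_command([
  [[-0.001,0,-0.02],0,1],
  [[-0.001,0,-0.04],0,1],
  [[-0.001,0,-0.05],0,1],
  [[-0.001,0,-0.057],0,1],
  [[-0.001,0,-0.063],0,1],
  [[-0.001,0,-0.063],0,1],
])

```text
clock: 2.6
ee_pos: [0.4673, 0.0435, 0.0877]
tool_rot: [[0.003, -1.0, -0.021], [-0.002, -0.021, 1.0], [-1.0, -0.003, -0.002]]
contact_force: [0.0, 0.6, -0.1]
grip_width: -0.0
```

```bash
cat > snap.py <<'E'
from rig import bot
from h import *
import sys
s=bot.read_state(); print(s["clock"],np.round(s["ee_pos"],4),np.round(s["contact_force"],2))
o=[]
for n,(x0,y0,x1,y1) in {"scene":(245,150,365,290),"side":(215,160,335,300)}.items():
    c=bot.camera(n); o.append(cv2.resize(c["pixels"][y0:y1,x0:x1],(400,466),interpolation=cv2.INTER_CUBIC))
    hsv=cv2.cvtColor(c["pixels"],cv2.COLOR_BGR2HSV); X0,Y0=x0,y0+20; h=hsv[Y0:y1-(20 if n=="side" else 0),X0:x1]
    for nm,lo,hi in (("green",45,80),("orange",4,14),("blue",112,125)):
        m=(h[...,0]>=lo)&(h[...,0]<=hi)&(h[...,1]>(190 if nm!="blue" else 120))&(h[...,2]>(80 if nm!="blue" else 30))
        for ce,a,b in blobs(m,12,(X0,Y0)): print(n,nm,ce.round(1),a,onz(c,ce,.03).round(3))
cv2.imwrite(f"pics/{sys.argv[1]}.png",np.hstack(o))
E
python3 snap.py half
```

```text
2.6 [0.4673 0.0435 0.0877] [ 0.03  0.58 -0.1 ]
scene green [292.2 220.6] 22 [ 0.592 -0.03   0.03 ]
scene green [306.7 236.2] 13 [0.602 0.047 0.03 ]
scene orange [325.5 247.4] 30 [0.59  0.116 0.03 ]
side green [283.3 211. ] 61 [ 0.609 -0.055  0.03 ]
side green [274.9 228. ] 73 [0.618 0.018 0.03 ]
side orange [274.4 247.3] 92 [0.606 0.09  0.03 ]
```

View pics/half.png

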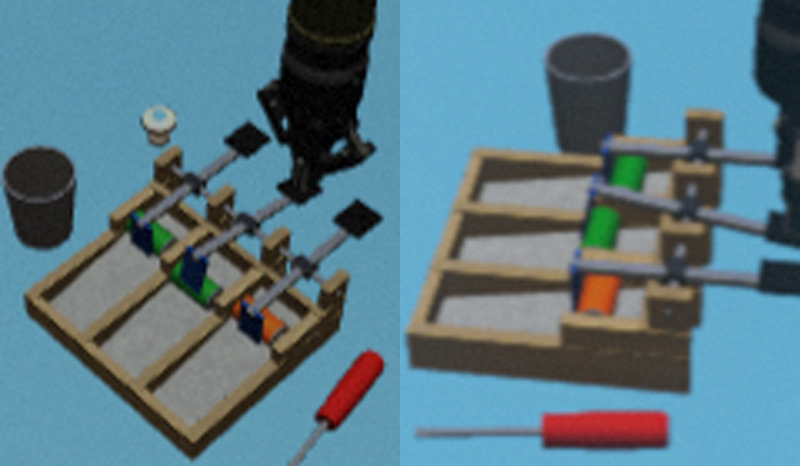

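The middle gate is half raised, the green cell has edged forward, and the other paddles are untouched. I'll press to about 26 mm and hold.

>>> arm_command([
  [[0,0,-0.006],0,1],
  [[0,0,-0.012],0,1],
  [[0,0,-0.012],0,1],
  [[0,0,-0.012],0,1],
  [[0,0,-0.012],0,1],
  [[0,0,-0.012],0,1],
  [[0,0,-0.012],0,1],
  [[0,0,-0.012],0,1],
  [[0,0,-0.012],0,1],
  [[0,0,-0.012],0,1],
  [[0,0,-0.012],0,1],
  [[0,0,-0.012],0,1],
  [[0,0,-0.012],0,1],
  [[0,0,-0.012],0,1],
  [[0,0,-0.012],0,1],
  [[0,0,-0.012],0,1],
])

```text
clock: 4.3
ee_pos: [0.4679, 0.0435, 0.0762]
tool_rot: [[0.004, -1.0, -0.021], [-0.001, -0.021, 1.0], [-1.0, -0.004, -0.002]]
contact_force: [1.2, 0.6, 4.4]
grip_width: 0.0002
```

```bash
python3 snap.py press1
```

```text
4.3 [0.4679 0.0435 0.0762] [1.17 0.6  4.44]
scene green [292.2 220.6] 19 [ 0.592 -0.03   0.03 ]
scene green [280.4 254.5] 65 [0.709 0.041 0.03 ]
scene orange [325.5 247.4] 30 [0.59  0.116 0.03 ]
side green [283.5 209.8] 46 [ 0.609 -0.06   0.03 ]
side green [236.9 230.2] 72 [0.71  0.041 0.03 ]
side orange [274.4 247.4] 90 [0.606 0.091 0.03 ]
```

View pics/press1.png

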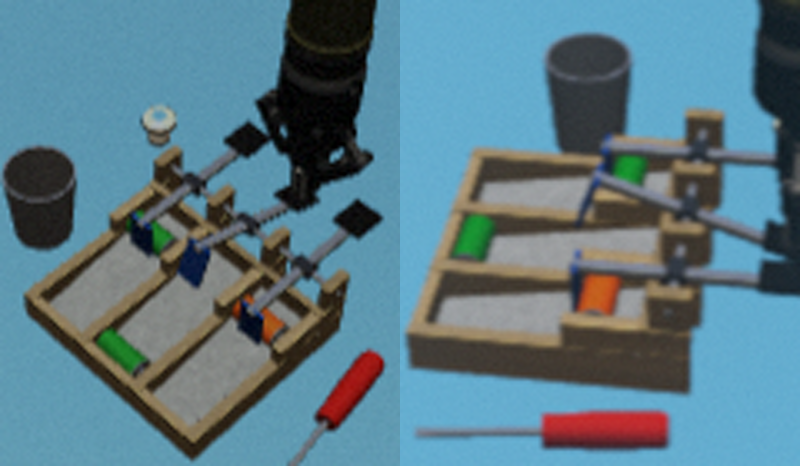

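The green cell rests in the tray at x = 0.710, as expected. I'll release slowly, move over to the right paddle and press halfway.

>>> arm_command([
  [[0,0,0.01],0,1],
  [[0,0,0.02],0,1],
  [[0,0,0.03],0,1],
  [[0,0,0.05],0,1],
  [[0,0,0.075],0,1],
  [[0,0,0.075],0,1],
  [[0,-0.025,0.075],0,1],
  [[0,-0.05,0.075],0,1],
  [[0.001,-0.0715,0.075],0,1],
  [[0.001,-0.0715,0.075],0,1],
  [[0.001,-0.0715,0.075],0,1],
  [[0.001,-0.0715,0.055],0,1],
  [[0.001,-0.0715,0.035],0,1],
  [[0.001,-0.0715,0.025],0,1],
  [[0.001,-0.0715,0.018],0,1],
  [[0.001,-0.0715,0.012],0,1],
  [[0.001,-0.0715,0.012],0,1],
])

```text
clock: 6.1
ee_pos: [0.4687, -0.0277, 0.0879]
tool_rot: [[0.003, -1.0, -0.022], [-0.001, -0.022, 1.0], [-1.0, -0.003, -0.001]]
contact_force: [0.6, 0.2, -0.4]
grip_width: 0.0
```

```bash
python3 snap.py half2
```

```text
6.1 [ 0.4687 -0.0277  0.0879] [ 0.61  0.23 -0.39]
scene green [290.4 223.2] 13 [ 0.604 -0.026  0.03 ]
scene green [280.4 254.4] 56 [0.709 0.041 0.03 ]
scene orange [325.5 247.4] 30 [0.59  0.116 0.03 ]
side green [279.4 210.8] 67 [ 0.619 -0.055  0.03 ]
side green [237.  230.2] 75 [0.71  0.041 0.03 ]
side orange [274.4 247.4] 92 [0.606 0.09  0.03 ]
```

View pics/half2.png

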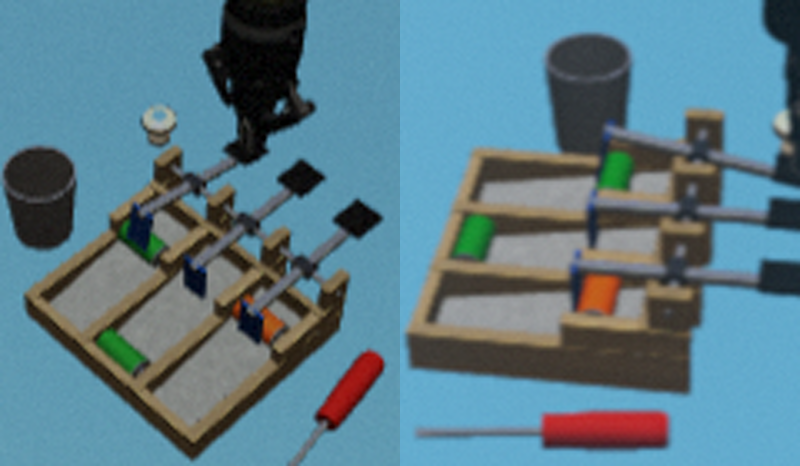

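The middle gate is shut again, and the right gate is half up with nothing else moved. I'll press the right paddle fully and hold.

>>> arm_command([
  [[0,0,-0.006],0,1],
  [[0,0,-0.012],0,1],
  [[0,0,-0.012],0,1],
  [[0,0,-0.012],0,1],
  [[0,0,-0.012],0,1],
  [[0,0,-0.012],0,1],
  [[0,0,-0.012],0,1],
  [[0,0,-0.012],0,1],
  [[0,0,-0.012],0,1],
  [[0,0,-0.012],0,1],
  [[0,0,-0.012],0,1],
  [[0,0,-0.012],0,1],
  [[0,0,-0.012],0,1],
  [[0,0,-0.012],0,1],
  [[0,0,-0.012],0,1],
  [[0,0,-0.012],0,1],
])

```text
clock: 7.8
ee_pos: [0.4697, -0.0281, 0.0766]
tool_rot: [[0.005, -1.0, -0.021], [-0.002, -0.021, 1.0], [-1.0, -0.005, -0.002]]
contact_force: [1.7, -0.5, 3.3]
grip_width: -0.0
```

```bash
python3 snap.py press2
```

```text
7.8 [ 0.4697 -0.0281  0.0766] [ 1.68 -0.55  3.35]
scene green [264.8 240.8] 56 [ 0.71 -0.03  0.03]
scene green [280.4 254.5] 60 [0.709 0.041 0.03 ]
scene orange [325.5 247.4] 30 [0.59  0.116 0.03 ]
side green [242.8 213.4] 65 [ 0.711 -0.029  0.03 ]
side green [236.9 230.4] 73 [0.71  0.041 0.03 ]
side orange [274.4 247.4] 92 [0.606 0.09  0.03 ]
```

The second green cell is in the tray at (0.710, -0.03), agreed by both views. I'll release and retreat upward.

>>> arm_command([
  [[0,0,0.01],0,1],
  [[0,0,0.02],0,1],
  [[0,0,0.03],0,1],
  [[0,0,0.05],0,1],
  [[0,0,0.08],0,1],
  [[0,0,0.12],0,1],
  [[-0.02,0,0.15],0,1],
  [[-0.05,0,0.17],0,1],
  [[-0.08,0,0.17],0,1],
  [[-0.08,0,0.17],0,1],
  [[-0.08,0,0.17],0,1],
  [[-0.08,0,0.17],0,1],
])

```text
clock: 9.1
ee_pos: [0.3904, -0.028, 0.2468]
tool_rot: [[0.006, -1.0, -0.022], [-0.002, -0.022, 1.0], [-1.0, -0.006, -0.002]]
contact_force: [-0.2, 1.2, -0.7]
grip_width: 0.0
```

```bash
python3 snap.py end
```

```text
9.1 [ 0.3904 -0.028   0.2468] [-0.24  1.16 -0.67]
scene green [264.8 240.9] 55 [ 0.71 -0.03  0.03]
scene green [280.6 254.5] 57 [0.709 0.041 0.03 ]
scene orange [325.5 247.4] 30 [0.59  0.116 0.03 ]
side green [242.8 213.4] 66 [ 0.711 -0.029  0.03 ]
side green [237.  230.2] 72 [0.71  0.041 0.03 ]
side orange [274.4 247.3] 93 [0.606 0.09  0.03 ]
```

View pics/end.png

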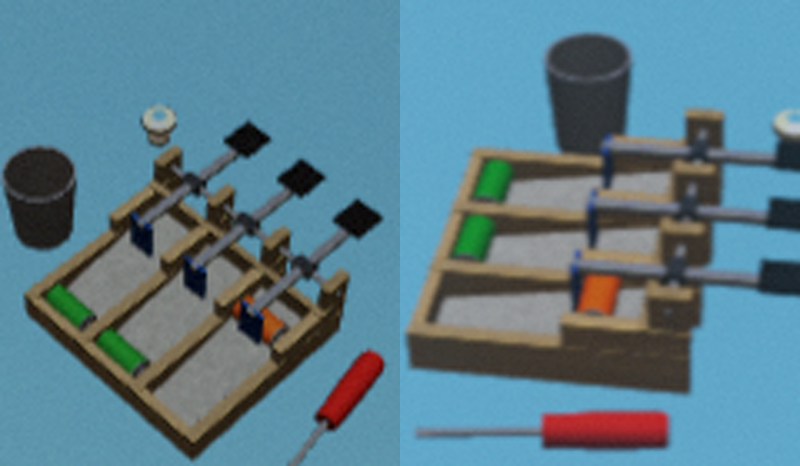

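All three gates are shut, both green cells are in the tray, the orange cell is behind its gate, and the cup, knob and screwdriver are where they were.

```bash
python3 -c "
from rig import bot
print(bot.finish_job())"
```

```text
the job is handed in; nothing more can be done
None
```

The job is done and handed in, at about 9 s on the robot's clock. With the gripper shut, I pressed the middle paddle and then the right one. I held each down until its green cell had rolled into the tray, then let it up and moved the arm clear.

**Last checks:** both cameras put the green cells in the tray at x ≈ 0.71 m, where they should come to rest. All three gates are shut, and the orange cell hasn't moved from behind the left gate. The cup, knob and screwdriver look undisturbed. I didn't look again at the case, torch and tape roll, but the arm never went low near them.

**Forces:** readings during the full presses were about 3–4.5 N. At half press they read near zero, below the spring force given, so I relied on position and the pictures there. No check failed.

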